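# Put the pressure plate on the slide mounting press

## Robot

A 6-joint arm with a two-finger parallel gripper is mounted at the origin on a cart in front of the work surface, level with it; the furniture and walls round the work are solid. World frame = base frame: x ahead of the robot, y to its left, z up, the work surface at z = 0. Lengths are in mm, angles in rad, forces in N, time in s.
With the tool pointing down it reaches from about 350 to 800 mm from the base axis. Payload 7.3 kg.
Tool frame: the origin (TCP) lies on the centre line of the jaws, within the pads' length; the fingertips stand 19 mm ahead of it and the grasp point (between the pads) is the TCP; z points along the fingers, y is the direction in which the jaws open and shut (so a half turn about z gives the same grasp; the last joint's range is limited). The gripper opens to 85 mm and grips with 20 to 120 N. Pads are 22 mm wide; open, the fingers measure 114 mm over their backs; the gripper's body (76 mm by 85 mm) begins 54 mm behind the grasp point. The pads swing forward as they close: fully open they stand 13 mm farther back than shut.
Start: joints at [-1.323, 0.342, 1.524, -0, 1.275, -0.146], TCP at [201.466, -484.824, 250.322] pointing down, gripper open.
Joint ranges: [-2.53, 2.53], [-0.77, 2.02], [0.04, 2.7], [-1, 4.14], [0.28, 2.66], [-3.11, 3.11]. Speed limits (rad/s): [2.57, 2.57, 3.14, 3.14, 3.14, 3.14].

## Interface

Orientations are given as a unit quaternion [x, y, z, w].
In Python, from bench import manip gives the robot as it stands.
- The arm moves only by the shell command python3 -m creep 'ROWS' [FORCE]. ROWS is JSON, a list of rows, each a list of 7 numbers: the turn, a rotation vector about the tool's x, y, z in rad, then the shift along the tool's x, y, z in mm, then the finger opening in mm, from 0 to 85.4. A call has 1 to 10 rows; each row is the pose to reach, as a shift and turn from the pose measured when the call began, along the tool's axes at that moment; what a row does not reach only later rows make up. A row lasts 1/8 s, in which the tool goes at most 62.5 mm and 10.7 degrees, less where a joint would pass 70% of its speed; a pose out of reach is approached as far as the arm can. A call with a gripper value outside its range is refused whole. The fingers move at their own pace and stop on an object; FORCE is the grip in N (left out, the last holds). Time passes only in rows, so rows that repeat a pose let the fingers close. It gives the time, the measured TCP pose, the force and the opening at its end, in the units of the state.
- manip.read_state(): the state, without advancing time (a new reading comes with each control period).
- manip.read_camera(name): name is "side" or "top"; returns the picture (384x512x3 uint8, red, green, blue); there is no depth.
- manip.camera_info(name): a dict with "camera_matrix" (3x3 intrinsics, pixels), "dist_coeffs" ([k1, k2, p1, p2, k3] as OpenCV has them; the pictures are not rectified), "extrinsics" (4x4, takes a point from camera to world coordinates). Camera axes: x right, y up, looking along -z (the intrinsics and any distortion apply to the point x, -y, -z); pixel columns grow to the right and rows downward; lengths in mm; the calibration is good to about 2 mm. A picture is of the moment at which its call begins. camera_info takes no time and is no camera call.
- manip.close_job(): hands the job in, once; it reports no verdict.
The state is a dict: "t": time; "joint_positions": joint angles; "qvel": joint speeds; "effort": joint torques, N m; "tcp_pos": TCP position; "tool_rot": TCP orientation; "contact_force": force on the tool from outside, world axes, zero at the start; "wrist_torque": the same for the moment, N m; "opening": finger opening in mm.
Only numpy, scipy, OpenCV 4.12 (cv2) and the standard library are available. Lean on these libraries where they do the work, as an engineer would, in place of code of your own. Each camera call takes 0.05 s, during which the arm holds its last target.

## Task

Freshly coverslipped slides are lying on the mounting press and need weight on them while they set. Take the longer of the two loose pressure plates, the one whose two holes are as far apart as the two pins of the press, by its upright black handle, and lower it level so that both pins go through its holes and it lies flat on the slides; keep hold of it until it is down, do not drop it, then let go. Leave the shorter plate where it lies.

Things in the scene. Friction and masses are not known exactly. Their poses are not given: they have to be found in the camera images.
- press: Mounting press, fixed: grey base 210 x 100 mm, top 16 mm above the worktop, three glass slides on a black pad (slide tops at 21 mm), two upright steel pins at x = +65 and -65 mm, y = 0. Pins 10 mm thick, ending 51 mm above the worktop, tapering over the last 11 mm to 4 mm. Origin: centre of its underside, on the worktop; x along its length through both pins, z up.
- long_plate: The longer pressure plate, loose, flat on the worktop: pale aluminium, 180 x 80 x 8 mm, 0.27 to 0.45 kg, two 24 mm through holes 65 mm either side of its middle along x. In the middle an upright black handle 50 mm long (x), 18 mm thick (y), to 50 mm above the plate's top, with a foot flange 54 x 30 mm, 4 mm high. Origin: centre of its underside; z up.
- long_plate_grip (a point): Point to grip the longer plate: centre of its handle's thickness and length, 38 mm above the plate's underside, 20 mm below the handle's top; x along the plate, y across the handle, z up. Either end of the plate may go on either pin. Fully home, this point is 59 mm above the worktop, straight above the press's origin.
- short_plate_grip (a point): The shorter pressure plate, loose; it does not fit and stays where it lies: same material and handle, 140 x 80 x 8 mm, its 24 mm holes only 90 mm apart. The point is on its handle, 38 mm above its underside, axes as for the longer plate. The plates lie one on either side of the press; which side is which varies.

How it is judged (in metres and radians):
On the way:
1. the longer plate is lowered over both pins, to within 8 mm of fully home, while the gripper still holds it (x of long_plate_grip in the frame of press between -0.015 and 0.015 m and y of long_plate_grip in the frame of press between -0.015 and 0.015 m and angle between the x axis of long_plate_grip and the x axis of press, either way round below 0.2 rad and z of long_plate_grip in the frame of press between 0.05 and 0.067 m and contact force between the fingers and long_plate above 0.5 N), for 0.1 s.
At the end, for the whole second after the job is handed in: The longer plate lies at rest on the slides with both pins through its holes: centred on the press within 15 mm each way, in line with it within 0.2 rad, level within 0.06 rad, and its handle point 59 mm above the worktop within 4 mm; released (x of long_plate_grip in the frame of press between -0.015 and 0.015 m and y of long_plate_grip in the frame of press between -0.015 and 0.015 m and angle between the x axis of long_plate_grip and the x axis of press, either way round below 0.2 rad and z of long_plate_grip in the frame of press between 0.055 and 0.063 m and angle between long_plate_grip's own z axis and vertical below 0.06 rad and linear speed of long_plate below 0.02 m/s); the robot touches nothing.
It fails at once if the longer plate is tipped more than 0.35 rad from level (angle between long_plate_grip's own z axis and vertical above 0.35 rad).
It fails at once if the shorter plate is moved more than 40 mm from where it lay (distance of short_plate_grip from where it was at the start of the episode above 0.04 m).
It also fails if it takes over 42 s, if anything falls off the work surface, if the arm or the gripper's body presses on something with over 40 N, if the wrist force passes 120 N, or if a joint passes its speed limit or range.

## Working session

There is one attempt and no reset: what is moved stays moved. The work goes in short steps, Python scripts to look and compute and a shell command to move; the robot and the scene stay as the last step left them, time stands still between calls to the robot, and variables do not carry over. Pictures are saved under pics/ and viewed, and the job is handed in when it is done.

```bash
mkdir -p pics; python3 - <<'E'
from bench import manip
import cv2
for n in("top","side"):
    im=manip.read_camera(n); cv2.imwrite(f"pics/{n}0.png",im[:,:,::-1])
    i=manip.camera_info(n); print(n,i)
print(manip.read_state())
E
```

```text
top {'camera_matrix': array([[357.21821342,   0.        , 255.43886507],
       [  0.        , 357.21821342, 193.48443234],
       [  0.        ,   0.        ,   1.        ]]), 'dist_coeffs': array([-0.07567476,  0.        ,  0.        ,  0.        ,  0.        ]), 'extrinsics': array([[-9.68534559e-03,  9.96679636e-01, -8.08448955e-02,
         4.57356562e+02],
       [-9.99774173e-01, -1.11812807e-02, -1.80715972e-02,
        -1.56681852e+01],
       [-1.89155424e-02,  8.06516089e-02,  9.96562853e-01,
         9.60023722e+02],
       [ 0.00000000e+00,  0.00000000e+00,  0.00000000e+00,
         1.00000000e+00]])}
side {'camera_matrix': array([[459.27167506,   0.        , 253.8070052 ],
       [  0.        , 459.27167506, 197.10820451],
       [  0.        ,   0.        ,   1.        ]]), 'dist_coeffs': array([-0.05686868,  0.        ,  0.        ,  0.        ,  0.        ]), 'extrinsics': array([[-9.97022981e-01,  6.53849378e-02, -4.08654465e-02,
         4.77178266e+02],
       [-7.37393991e-02, -6.53694158e-01,  7.53157652e-01,
         7.90511005e+02],
       [ 2.25316626e-02,  7
[... 156 characters left out ...]
'joint_positions': array([-1.32299330e+00,  3.42674219e-01,  1.52491861e+00,  1.31670915e-05,
        1.27541746e+00, -1.45973707e-01]), 'qvel': array([ 9.31100705e-04, -1.54239077e-03, -2.54293712e-03, -8.26349874e-06,
       -5.62731726e-04,  4.19433617e-04]), 'effort': array([ 2.30976853e-03, -4.34446800e+01, -2.46490717e+01, -8.75856290e-05,
        4.69682695e-03,  3.40466295e-07]), 'tcp_pos': array([ 201.38536879, -484.47749015,  249.68546208]), 'tool_rot': array([ 9.80680148e-01,  1.95616833e-01, -2.97846888e-05, -7.08219092e-04]), 'contact_force': array([ 0.25308031, -0.16762664,  0.38293268]), 'wrist_torque': array([0.06499881, 0.01047965, 0.01929349]), 'opening': 85.52120885614133}
```

View pics/top0.png

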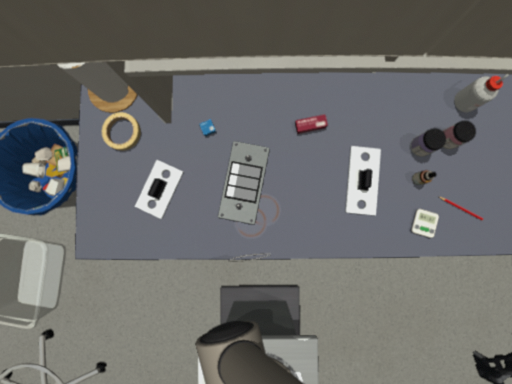

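View pics/side0.png

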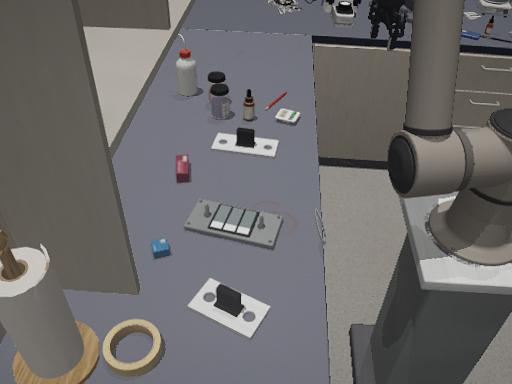

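The top view shows the press at about (244,183), the longer plate at (364,180) on the −y side, and the shorter one at (158,189). In the side view they are at (234,223), (245,145) and (229,306). I'll crop and enlarge to measure.

```bash
cat > h.py <<'E'
import numpy as np,cv2
from bench import manip
def ray(n,uv):
    i=manip.camera_info(n);K=i["camera_matrix"];d=np.array(i["dist_coeffs"]);E=i["extrinsics"]
    p=cv2.undistortPoints(np.array(uv,float).reshape(-1,1,2),K,d).reshape(-1,2)
    r=np.c_[p[:,0],-p[:,1],-np.ones(len(p))]@E[:3,:3].T
    return E[:3,3],r/np.linalg.norm(r,axis=1)[:,None]
def onz(n,uv,z):
    o,r=ray(n,uv); return o+r*((z-o[2])/r[:,2])[:,None]
def tri(uvt,uvs):
    a,r=ray("top",uvt);b,s=ray("side",uvs);out=[]
    for x,y in zip(r,s):
        M=np.c_[x,-y];k=np.linalg.lstsq(M,b-a,rcond=None)[0]
        p,q=a+k[0]*x,b+k[1]*y;out.append(np.r_[(p+q)/2,np.linalg.norm(p-q)])
    return np.array(out)
E
python3 - <<'E'
import cv2
t=cv2.imread("pics/top0.png");s=cv2.imread("pics/side0.png")
def c(im,x0,y0,w,h,k,n):cv2.imwrite(n,cv2.resize(im[y0:y0+h,x0:x0+w],None,fx=k,fy=k,interpolation=cv2.INTER_CUBIC))
c(t,210,130,180,100,4.4,"pics/tc.png")
c(s,180,120,120,130,4.5,"pics/sc.png")
E
```

```text
(no output)
```

View pics/tc.png

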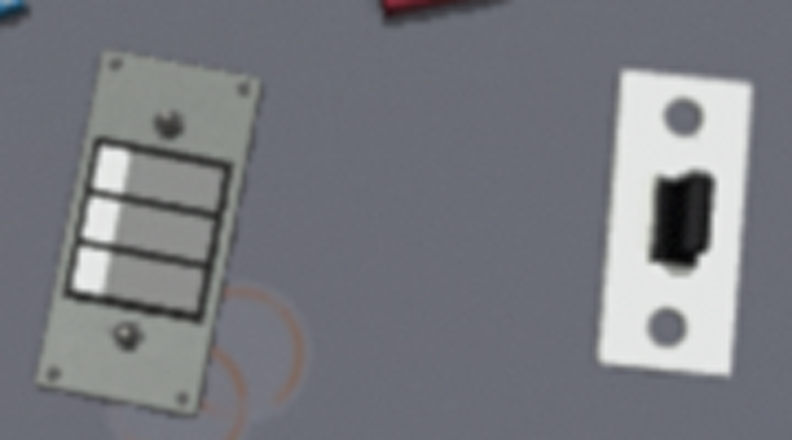

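View pics/sc.png

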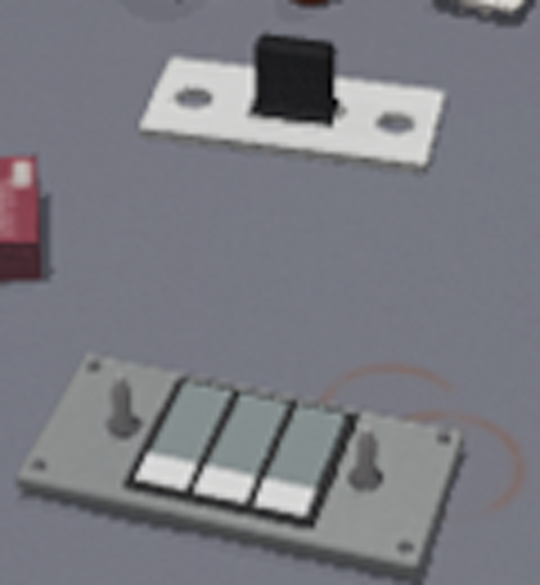

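```bash
cat > m.py <<'E'
from h import *
def quad(mask,win):
    m=np.zeros_like(mask);x,y,w,h=win;m[y:y+h,x:x+w]=mask[y:y+h,x:x+w]
    m=cv2.resize(m,None,fx=4,fy=4,interpolation=cv2.INTER_LINEAR);m=(m>127).astype(np.uint8)*255
    cs,_=cv2.findContours(m,cv2.RETR_EXTERNAL,cv2.CHAIN_APPROX_NONE)
    c=cv2.convexHull(max(cs,key=cv2.contourArea))
    for e in range(4,80):
        a=cv2.approxPolyDP(c,e,True)
        if len(a)==4:break
    # refine: fit lines to hull contour points per side
    cc=max(cs,key=cv2.contourArea).reshape(-1,2).astype(float);a=a.reshape(-1,2).astype(float);L=[]
    for i in range(4):
        p,q=a[i],a[(i+1)%4];d=(q-p);l=np.linalg.norm(d);d/=l
        t=(cc-p)@d;n=abs((cc-p)@np.array([-d[1],d[0]]))
        s=cc[(t>.1*l)&(t<.9*l)&(n<6)]
        v=cv2.fitLine(s.astype(np.float32),cv2.DIST_HUBER,0,.01,.01).ravel();L.append(np.cross([v[2],v[3],1],[v[2]+v[0],v[3]+v[1],1]))
    P=[]
    for i in range(4):
        x=np.cross(L[i-1],L[i]);P.append(x[:2]/x[2])
    return (np.array(P)+.5)/4-.5
if __name__=="__main__":
    t=cv2.imread("pics/top0.png");s=cv2.imread("pics/side0.png")
    def white(im):
        return ((im.min(2)>150)*255).astype(np.uint8)
    print(np.round(quad(white(t),(335,135,60,90)),1).tolist())
    print(np.round(quad(white(s),(205,125,80,40)),1).tolist())
    def g(im): # press greenish: G > B
        b,gg,r=[im[...,k].astype(int) for k in range(3)]
        return (((gg-b)>2)&(gg>60)&(abs(r-gg)<20))*np.uint8(255)
    for n,im,w in(("t",t,(205,130,80,110)),("s",s,(175,190,125,65))):
        k=cv2.morphologyEx(g(im),cv2.MORPH_OPEN,np.ones((2,2)))
        cv2.imwrite(f"pics/g{n}.png",cv2.resize(k[w[1]:w[1]+w[3],w[0]:w[0]+w[2]],None,fx=4,fy=4))
        print(n,np.round(quad(k,w),1).tolist())
    # holes in top and side
    for n,im,w in(("top",t,(335,135,60,90)),("side",s,(205,125,80,40))):
        x,y,ww,h=w;m=cv2.resize(im[y:y+h,x:x+ww].min(2),None,fx=4,fy=4,interpolation=cv2.INTER_CUBIC)
        m=(m>165).astype(np.uint8)*255
        cs,hi=cv2.findContours(m,cv2.RETR_CCOMP,cv2.CHAIN_APPROX_NONE)
        for c,hh in zip(cs,hi[0]):
            if hh[3]>=0 and cv2.contourArea(c)>150:
                (u,v),ax,_=cv2.fitEllipse(c);print(n,"hole",round((u+.5)/4-.5+x,2),round((v+.5)/4-.5+y,2),ax)
E
python3 m.py
```

```text
[[350.8, 145.3], [380.6, 148.2], [375.6, 215.0], [345.4, 211.9]]
[[217.7, 132.2], [278.3, 139.5], [274.2, 156.1], [210.2, 147.8]]
t [[269.6, 148.4], [254.8, 224.9], [218.8, 217.4], [234.3, 142.6]]Traceback (most recent call last):
  File "m.py", line 33, in <module>
    print(n,np.round(quad(k,w),1).tolist())
                     ~~~~^^^^^
  File "m.py", line 6, in quad
    c=cv2.convexHull(max(cs,key=cv2.contourArea))
                     ~~~^^^^^^^^^^^^^^^^^^^^^^^^
ValueError: max() iterable argument is empty
```

```bash
python3 - <<'E'
import cv2
s=cv2.imread("pics/side0.png");t=cv2.imread("pics/top0.png")
for p in((195,216),(228,240),(275,235),(270,215),(180,190),(250,180),(290,240)):print(p,s[p[1],p[0]])
def c(im,x0,y0,w,h,k,n):cv2.imwrite(n,cv2.resize(im[y0:y0+h,x0:x0+w],None,fx=k,fy=k,interpolation=cv2.INTER_CUBIC))
c(t,220,145,50,72,8,"pics/tp.png")
c(s,190,195,90,50,8,"pics/sp.png")
E
```

```text
(195, 216) [143 143 141]
(228, 240) [125 115 113]
(275, 235) [136 137 135]
(270, 215) [146 147 144]
(180, 190) [130 120 118]
(250, 180) [130 121 119]
(290, 240) [129 119 118]
```

View pics/tp.png

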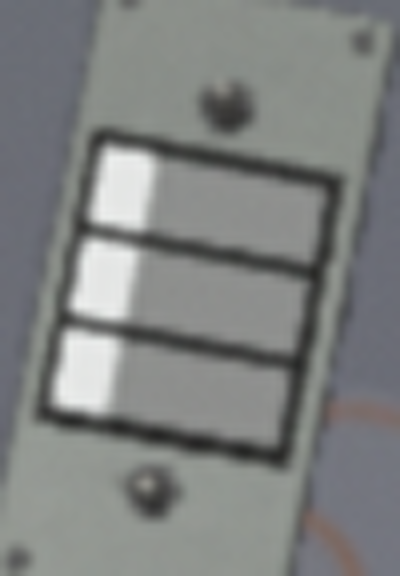

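View pics/sp.png

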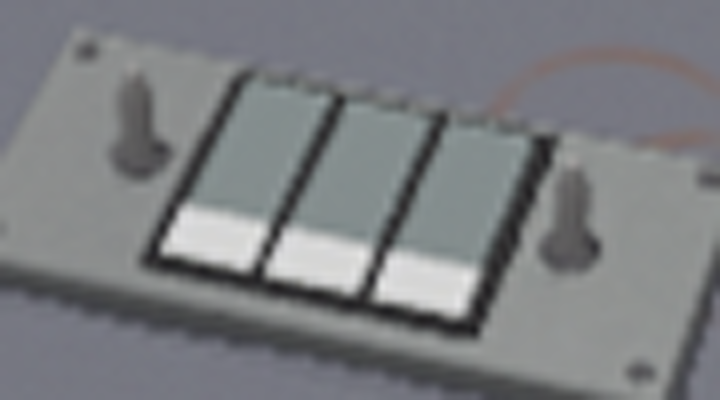

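```bash
cat > m2.py <<'E'
from m import *
t=cv2.imread("pics/top0.png");s=cv2.imread("pics/side0.png")
def pm(im,g0):
    im=cv2.GaussianBlur(im,(3,3),0);b,g,r=[im[...,k].astype(int) for k in range(3)]
    m=((b-r<7)&(g>g0))*np.uint8(255);return cv2.morphologyEx(m,cv2.MORPH_OPEN,np.ones((3,3)))
def white(im): return ((im.min(2)>150)*255).astype(np.uint8)
def order(a,key):return a[np.argsort(key(a))]
Q={}
Q["press"]=(quad(pm(t,95),(205,130,75,105)),quad(pm(s,118),(180,193,112,60)))
Q["long"]=(quad(white(t),(335,135,60,90)),quad(white(s),(205,125,80,40)))
Q["short"]=(quad(white(t),(125,155,65,70)),quad(white(s),(180,275,100,65)))
zt={"press":16,"long":8,"short":8}
for k,(a,b) in Q.items():
    # match by proximity of ground points
    A=onz("top",a,zt[k])[:,:2];B=onz("side",b,zt[k])[:,:2]
    idx=[np.argmin(np.linalg.norm(B-p,axis=1)) for p in A]
    T=tri(a,b[idx]);print(k,idx);print(np.round(np.c_[A,B[idx],T],1))
    d=np.linalg.norm(A-np.roll(A,-1,0),axis=1);d2=np.linalg.norm(B[idx]-np.roll(B[idx],-1,0),axis=1)
    C=T[:,:2];i=np.argmax([np.linalg.norm(C[(j+1)%4]-C[j]) for j in(0,1)])
    v=(C[(i+1)%4]-C[i])-(C[(i+3)%4]-C[(i+2)%4]);print("sides",d.round(1),d2.round(1),"centre",A.mean(0).round(1),B.mean(0).round(1),T.mean(0).round(1),"yaw",np.degrees(np.arctan2(v[1],v[0])))
pt=[(249.4,157.1),(238.5,205.3)];ps=[(207.0,203.6),(261.3,214.9)]
P=tri(pt,ps);print("pin tips",P.round(1));print("mid",P.mean(0).round(1),onz("top",pt,51).mean(0).round(1),onz("side",ps,51).mean(0).round(1),"dist",np.linalg.norm(P[0,:2]-P[1,:2]),"yaw",np.degrees(np.arctan2(*(P[0]-P[1])[[1,0]])))
for n,im,w in(("top",t,(335,135,60,90)),("side",s,(205,125,80,40))):
    x,y,ww,h=w;m=cv2.resize(im[y:y+h,x:x+ww].min(2),None,fx=4,fy=4,interpolation=cv2.INTER_CUBIC)
    m=(m>165).astype(np.uint8)*255
    cs,hi=cv2.findContours(m,cv2.RETR_CCOMP,cv2.CHAIN_APPROX_NONE)
    for c,hh in zip(cs,hi[0]):
        if hh[3]>=0 and cv2.contourArea(c)>60:
            (u,v),ax,_=cv2.fitEllipse(c);uv=((u+.5)/4-.5+x,(v+.5)/4-.5+y);print(n,"hole",np.round(uv,1),np.round(ax,0),onz(n,[uv],8).round(1))
# black handle
for n,im,w in(("top",t,(345,155,35,45)),("side",s,(230,120,30,30))):
    x,y,ww,h=w;m=(im[y:y+h,x:x+ww].max(2)<75).astype(np.uint8)*255
    m=cv2.resize(m,None,fx=4,fy=4);c=max(cv2.findContours(m>127 and m if 0 else m,0,1)[0],key=cv2.contourArea)
    print(n,"handle",cv2.boundingRect(c),x,y)
E
python3 m2.py
```

```text
press [np.int64(3), np.int64(0), np.int64(1), np.int64(2)]
[[679.1  61.8 524.3  90.5 598.8  71.9  25.8 153.8]
 [658.6 -34.  501.6  -9.4 576.5 -20.8  33.4 155.4]
 [424.8 -13.8 452.9  18.3 437.8 -13.7 -14.   28.2]
 [476.7 103.3 480.6  99.6 478.6 102.8  19.4   4. ]]
sides [ 98.  234.7 128.1 206.6] [102.4  56.   85.9  44.6] centre [559.8  29.3] [489.9  49.7] [523.   35.1  16.1  85.3] yaw 171.64894145943882
long [np.int64(3), np.int64(0), np.int64(1), np.int64(2)]
[[ 662.7 -257.9  661.  -261.3  661.1 -257.1   11.2    1.8]
 [ 654.  -339.3  650.7 -342.3  651.7 -338.2   11.     3.3]
 [ 473.4 -318.6  471.5 -323.5  472.5 -317.2   12.2    1.7]
 [ 482.7 -237.7  480.2 -240.4  481.4 -237.1   10.4    2.4]]
sides [ 81.9 181.8  81.4 181.2] [ 81.7 180.1  83.5 182. ] centre [ 568.2 -288.4] [ 565.9 -291.9] [ 566.7 -287.4   11.2    2.3] yaw 173.49269690919095
short [np.int64(3), np.int64(0), np.int64(1), np.int64(2)]
[[632.7 271.9 630.2 269.  630.9 270.9  10.9   2.6]
 [597.7 197.9 595.9 196.1 596.5 197.4   9.8   1.8]
 [469.4 257.5 468.2 255.4 468.8 256.9  10.2   1.2]
 [503.8 330.9 501.9 328.9 502.7 330.1  10.1   1.8]]
sides [ 81.9 141.5  81.  141.8] [ 80.6 140.8  80.9 141.5] centre [550.9 264.5] [549.  262.3] [549.7 263.8  10.2   1.9] yaw 155.1104669741165
pin tips [[6.261e+02 1.560e+01 4.770e+01 2.000e-01]
 [5.006e+02 4.430e+01 5.070e+01 1.600e+00]]
mid [563.3  30.   49.2   0.9] [563.4  29.9  51. ] [562.6  31.9  51. ] dist 128.77406550218583 yaw -12.894565081752013
top hole [361.2 203.9] [36. 37.] [[ 503.5 -280.6    8. ]]
top hole [364.4 179.5] [ 62. 103.] [[ 569.  -291.6    8. ]]
top hole [364.9 156.1] [35. 37.] [[ 632.6 -295.5    8. ]]
side hole [267.3 146.8] [20. 35.] [[ 501.4 -283.     8. ]]
side hole [222.6 141.2] [19. 35.] [[ 630.5 -297.3    8. ]]
top handle (50, 58, 60, 84) 345 155
side handle (22, 30, 80, 84) 230 120
```

```bash
cat > go.py <<'E'
from h import *
import sys
from scipy.spatial.transform import Rotation as R
def delta(x,y,z,yawdeg):
    s=manip.read_state();q=R.from_quat(s["tool_rot"]);p=np.array(s["tcp_pos"])
    T=R.from_euler("z",yawdeg,degrees=True)*R.from_euler("x",180,degrees=True)
    print("t",s["t"],"pos",p.round(1),"yaw",np.degrees(np.arctan2(*q.as_matrix()[[1,0],0])).round(2),"tilt",np.degrees(np.arccos(-q.as_matrix()[2,2])).round(2),"F",np.round(s["contact_force"],1),"open",round(s["opening"],1))
    print("rot",(q.inv()*T).as_rotvec().round(4),"shift",q.inv().apply(np.array([x,y,z])-p).round(1))
if __name__=="__main__":delta(*map(float,sys.argv[1:5]))
E
python3 go.py 567 -289 120 -6.5
python3 - <<'E'
from h import *
a=onz("top",[[269.6,148.4],[254.8,224.9],[218.8,217.4],[234.3,142.6]],16);print(a.round(1),a.mean(0))
print(tri([(368.4,179.5)],[(245.6,128.7)]).round(1))
E
```

```text
t 0.1 pos [ 201.4 -484.5  249.7] yaw 22.56 tilt 0.08 F [ 0.3 -0.2  0.4] open 85.5
rot [-1.400e-03  1.000e-04  5.072e-01] shift [412.6 -40.1 129.8]
[[654.8 -37.7  16. ]
 [450.9   3.9  16. ]
 [471.6  99.   16. ]
 [671.9  57.   16. ]] [562.29225662  30.56596779  16.        ]
[[ 563.3 -286.2   61.8    1.4]]
```

```bash
python3 -m creep '[[0,0,0.1,55,-5,10,85],[0,0,0.2,110,-10,25,85],[0,0,0.3,165,-16,45,85],[0,0,0.4,220,-21,65,85],[0,0,0.507,275,-27,85,85],[0,0,0.507,330,-32,105,85],[0,0,0.507,385,-37,120,85],[0,0,0.507,412.5,-40,130,85],[0,0,0.507,412.5,-40,130,85],[0,0,0.507,412.5,-40,130,85]]' 30; python3 go.py 567 -289 38 -6.5
python3 - <<'E'
from h import *
for n in("top","side"):cv2.imwrite(f"pics/{n}1.png",manip.read_camera(n)[:,:,::-1])
E
```

```text
t: 1.35
tcp_pos: [566.2, -289.4, 119.7]
tool_rot: [0.998, -0.057, -0.001, -0.001]
contact_force: [-0.5, -0.1, 0.7]
opening: 85.3
t 1.35 pos [ 566.2 -289.4  119.7] yaw -6.49 tilt 0.11 F [-0.5 -0.1  0.7] open 85.3
rot [-0.0013  0.0013  0.0001] shift [ 0.8 -0.4 81.7]
```

View pics/side1.png

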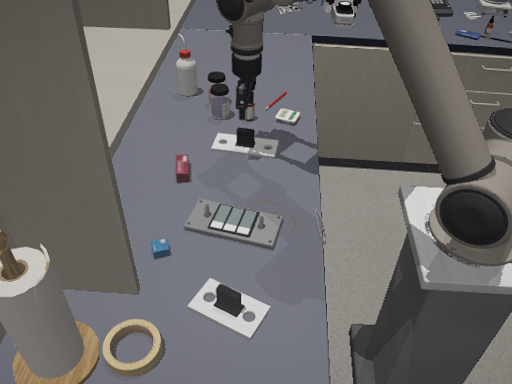

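View pics/top1.png

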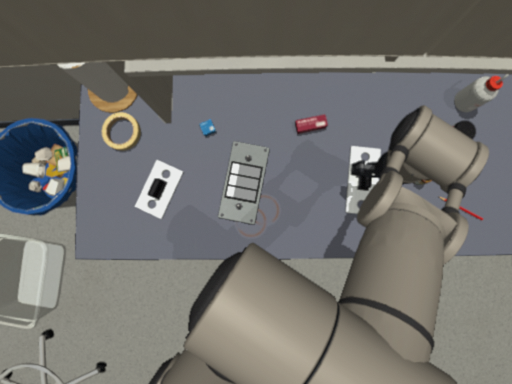

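In the side view the open gripper is at about (245,100), straight above the handle at (245,137). Nothing is in the way, so I'm descending and then closing.

```bash
python3 -m creep '[[0,0,0,0.8,-0.4,15,85],[0,0,0,0.8,-0.4,30,85],[0,0,0,0.8,-0.4,45,85],[0,0,0,0.8,-0.4,60,85],[0,0,0,0.8,-0.4,72,85],[0,0,0,0.8,-0.4,81.5,85],[0,0,0,0.8,-0.4,81.5,85]]' 30; python3 go.py 567 -289 38 -6.5
```

```text
t: 2.33
tcp_pos: [566.6, -289.4, 37.9]
tool_rot: [0.998, -0.057, -0.001, -0.001]
contact_force: [1.1, 0.0, -0.0]
opening: 84.8
t 2.325 pos [ 566.6 -289.4   37.9] yaw -6.56 tilt 0.13 F [ 1.1  0.  -0. ] open 84.8
rot [-0.0016  0.0016 -0.0011] shift [ 0.3 -0.4 -0.1]
```

```bash
python3 -m creep '[[0,0,0,0,0,0,60],[0,0,0,0,0,0,40],[0,0,0,0,0,0,25],[0,0,0,0,0,0,15],[0,0,0,0,0,0,8],[0,0,0,0,0,0,5],[0,0,0,0,0,0,5],[0,0,0,0,0,0,5]]' 60; python3 go.py 562.5 30.5 130 -12.2
python3 - <<'E'
from h import *
for n in("top","side"):cv2.imwrite(f"pics/{n}2.png",manip.read_camera(n)[:,:,::-1])
E
```

```text
t: 3.32
tcp_pos: [566.8, -289.5, 38.3]
tool_rot: [0.998, -0.057, -0.0, -0.001]
contact_force: [-0.8, 1.5, 5.0]
opening: 17.4
t 3.325 pos [ 566.8 -289.5   38.3] yaw -6.56 tilt 0.1 F [-0.8  1.5  5. ] open 17.4
rot [-0.0013  0.0011  0.0985] shift [ -40.9 -317.5  -91.2]
```

View pics/side2.png

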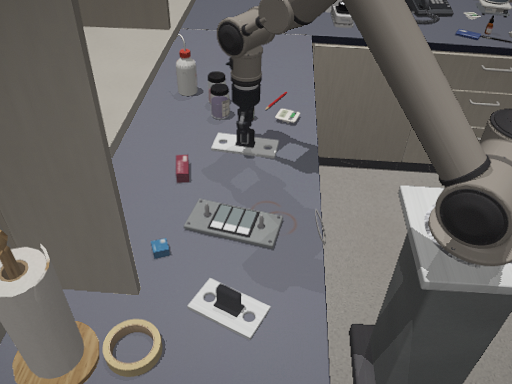

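The opening of 17.4 mm matches the 18 mm handle, and the side view shows the jaws on it at (245,140). Next I'll lift with a firmer grip.

```bash
python3 -m creep '[[0,0,0,0,0,-8,5],[0,0,0,0,0,-20,5],[0,0,0,0,0,-35,5],[0,0,0,0,0,-50,5],[0,0,0,0,0,-65,5],[0,0,0,0,0,-80,5],[0,0,0,0,0,-91,5],[0,0,0,0,0,-91,5]]' 80; python3 go.py 562.5 30.5 130 -12.2
python3 - <<'E'
from h import *
for n in("side",):cv2.imwrite(f"pics/{n}3.png",manip.read_camera(n)[:,:,::-1])
E
```

```text
t: 4.42
tcp_pos: [567.4, -289.9, 130.5]
tool_rot: [0.998, -0.057, 0.0, -0.0]
contact_force: [0.9, 1.4, -3.7]
opening: 17.1
t 4.425 pos [ 567.4 -289.9  130.5] yaw -6.56 tilt 0.05 F [ 0.9  1.4 -3.7] open 17.1
rot [-0.0004 -0.0009  0.0985] shift [ -41.4 -317.7    0.6]
```

View pics/side3.png

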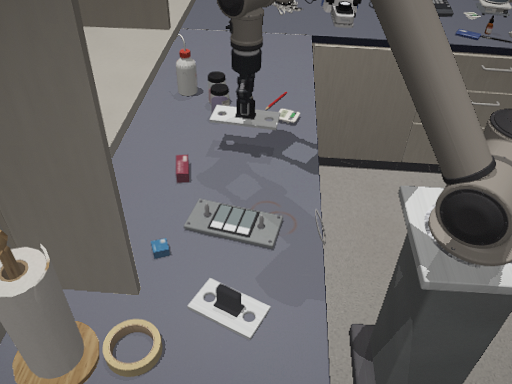

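The plate is up and level in the side view, from (211,115) to (280,118), with a 3.7 N load on the wrist. Next is the traverse to the press.

```bash
python3 -m creep '[[0,0,0.01,-3,-20,0,5],[0,0,0.02,-8,-55,0,5],[0,0,0.035,-13,-95,0,5],[0,0,0.05,-18,-135,0,5],[0,0,0.06,-23,-175,0,5],[0,0,0.07,-28,-215,0,5],[0,0,0.08,-33,-255,0,5],[0,0,0.09,-38,-290,0,5],[0,0,0.0985,-40.5,-310,0.5,5],[0,0,0.0985,-41.4,-317.5,0.5,5]]' 80; python3 -m creep '[[0,0,0,0,0,0,5],[0,0,0,0,0,0,5]]'; python3 go.py 562.5 30.5 80 -12.2
python3 - <<'E'
from h import *
for n in("top","side"):
    im=manip.read_camera(n)[:,:,::-1];cv2.imwrite(f"pics/{n}4.png",im)
t=cv2.imread("pics/side4.png");cv2.imwrite("pics/sc4.png",cv2.resize(t[140:250,170:310],None,fx=5,fy=5,interpolation=2))
t=cv2.imread("pics/top4.png");cv2.imwrite("pics/tc4.png",cv2.resize(t[130:240,190:310],None,fx=5,fy=5,interpolation=2))
E
```

```text
t: 5.72
tcp_pos: [561.1, 32.6, 129.0]
tool_rot: [0.994, -0.105, -0.001, -0.001]
contact_force: [-0.1, -0.2, -3.7]
opening: 16.9
t: 5.98
tcp_pos: [560.9, 32.1, 128.8]
tool_rot: [0.994, -0.105, -0.001, -0.001]
contact_force: [0.3, 0.2, -3.4]
opening: 17.2
t 5.975 pos [560.9  32.1 128.8] yaw -12.1 tilt 0.16 F [ 0.3  0.2 -3.4] open 17.2
rot [-0.0008  0.0027  0.0017] shift [ 2.1  1.2 48.8]
```

View pics/sc4.png

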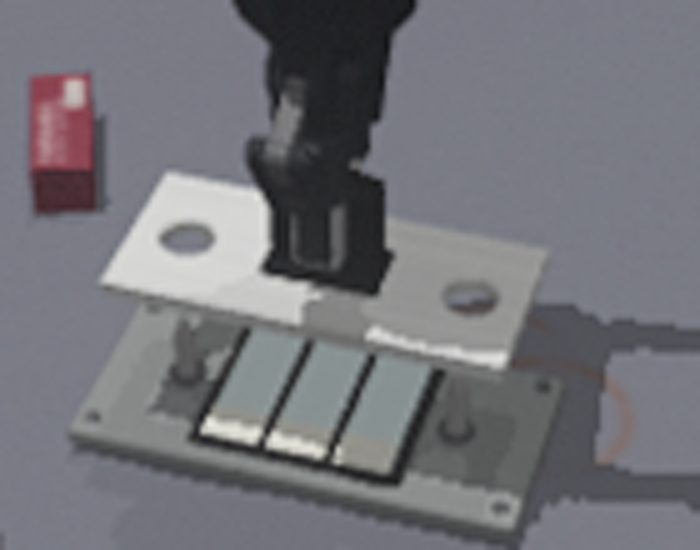

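View pics/tc4.png

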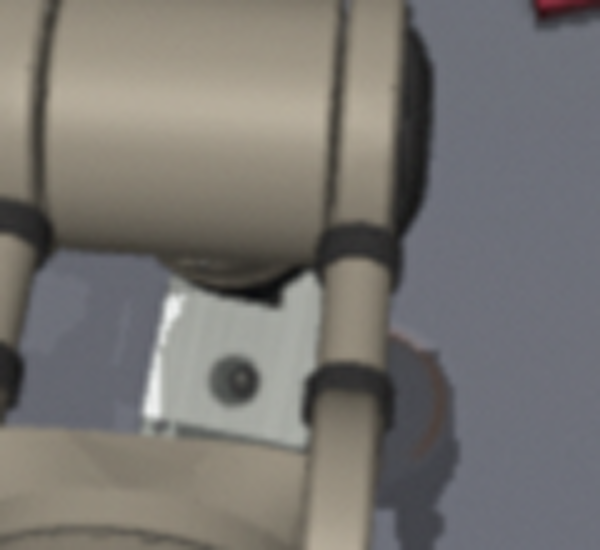

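```bash
python3 - <<'E'
from h import *
f=lambda p,o:[((u+.5)/5-.5+o[0],(v+.5)/5-.5+o[1]) for u,v in p]
a=onz("side",f([(187,238),(471,298)],(170,140)),98.8);print(a,a.mean(0),np.degrees(np.arctan2(*(a[0]-a[1])[[1,0]])))
print("top hole",onz("top",f([(233,380)],(190,130)),98.8),"pin tip",onz("top",f([(240,380)],(190,130)),51))
print("side pin tips",onz("side",[(207.0,203.6),(261.3,214.9)],51),"top pin",onz("top",[(249.4,157.1),(238.5,205.3)],51))
E
python3 go.py 562.5 30.5 75 -12.2
```

```text
[[623.55869242  17.9454533   98.8       ]
 [495.87769467  45.65801612  98.8       ]] [559.71819354  31.80173471  98.8       ] -12.245843402246452
top hole [[498.3804558   46.71657803  98.8       ]] pin tip [[500.62053013  46.60400009  51.        ]]
side pin tips [[625.49787777  19.25097503  51.        ]
 [499.7517764   44.64852878  51.        ]] top pin [[625.36366946  15.47248278  51.        ]
 [501.36221768  44.30151493  51.        ]]
t 6.075 pos [561.1  31.8 128.9] yaw -12.14 tilt 0.14 F [ 0.4 -0.2 -3.8] open 16.8
rot [-0.0009  0.0023  0.001 ] shift [ 1.8  1.  53.9]
```

Measured in the same camera, the plate's holes are about 2.5 mm short of the pins in x and the yaw agrees. I'll correct that while lowering slowly.

```bash
python3 go.py 563.6 31.2 80 -12.3; python3 -m creep '[[0,0,0.003,2.5,0.2,8,5],[0,0,0.003,2.5,0.2,18,5],[0,0,0.003,2.5,0.2,28,5],[0,0,0.003,2.5,0.2,36,5],[0,0,0.003,2.5,0.2,42,5],[0,0,0.003,2.5,0.2,48,5],[0,0,0.003,2.5,0.2,48,5]]' 80; python3 go.py 563.6 31.2 59 -12.3
python3 - <<'E'
from h import *
for n in("top","side"):
    im=manip.read_camera(n)[:,:,::-1];cv2.imwrite(f"pics/{n}5.png",im)
t=cv2.imread("pics/side5.png");cv2.imwrite("pics/sc5.png",cv2.resize(t[140:250,170:310],None,fx=5,fy=5,interpolation=2))
E
```

```text
t 6.075 pos [561.1  31.8 128.9] yaw -12.14 tilt 0.14 F [ 0.4 -0.2 -3.8] open 16.8
rot [-0.0009  0.0023  0.0028] shift [ 2.7  0.1 48.9]
t: 6.95
tcp_pos: [563.1, 31.2, 80.5]
tool_rot: [0.994, -0.107, -0.002, -0.001]
contact_force: [0.5, 0.1, -3.7]
opening: 17.3
t 6.95 pos [563.1  31.2  80.5] yaw -12.31 tilt 0.19 F [ 0.5  0.1 -3.7] open 17.3
rot [-0.0008  0.0032 -0.0001] shift [ 0.5 -0.1 21.5]
```

View pics/sc5.png

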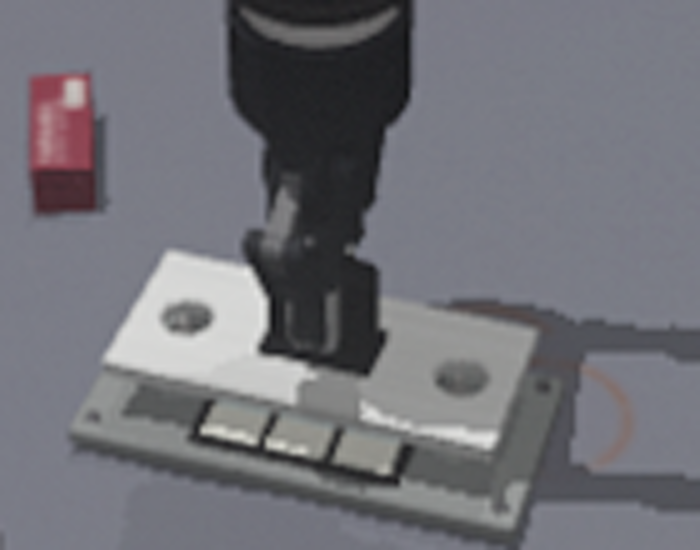

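Both pin tips sit inside the holes, at (187,316) and (462,377) in the crop. There's no contact yet: the force is just the plate's weight. I'll continue down slowly.

```bash
python3 -m creep '[[0,0,0,0.5,0,4,5],[0,0,0,0.5,0,8,5],[0,0,0,0.5,0,11,5],[0,0,0,0.5,0,14,5],[0,0,0,0.5,0,16,5],[0,0,0,0.5,0,18,5],[0,0,0,0.5,0,19,5],[0,0,0,0.5,0,20,5],[0,0,0,0.5,0,20,5]]' 80; python3 go.py 563.6 31.2 59 -12.3
```

```text
t: 8.18
tcp_pos: [564.0, 31.1, 61.0]
tool_rot: [0.994, -0.107, -0.001, -0.001]
contact_force: [-0.3, 0.1, -3.9]
opening: 17.3
t 8.175 pos [564.   31.1  61. ] yaw -12.31 tilt 0.13 F [-0.3  0.1 -3.9] open 17.3
rot [-0.001   0.0021 -0.0002] shift [-0.4 -0.   2. ]
```

```bash
python3 -m creep '[[0,0,0,0,0,0.5,5],[0,0,0,0,0,1,5],[0,0,0,0,0,1.5,5],[0,0,0,0,0,2,5],[0,0,0,0,0,2.5,5],[0,0,0,0,0,2.5,5]]' 80; python3 go.py 563.6 31.2 59 -12.3
python3 - <<'E'
from h import *
im=manip.read_camera("side")[:,:,::-1]
cv2.imwrite("pics/sc6.png",cv2.resize(im[140:250,170:310],None,fx=5,fy=5,interpolation=2))
E
```

```text
t: 8.93
tcp_pos: [564.0, 31.1, 59.4]
tool_rot: [0.994, -0.107, -0.001, -0.001]
contact_force: [-3.8, 0.3, 5.2]
opening: 17.3
t 8.925 pos [564.   31.1  59.4] yaw -12.3 tilt 0.11 F [-3.8  0.3  5.2] open 17.3
rot [-0.001   0.0016 -0.    ] shift [-0.4  0.   0.4]
```

View pics/sc6.png

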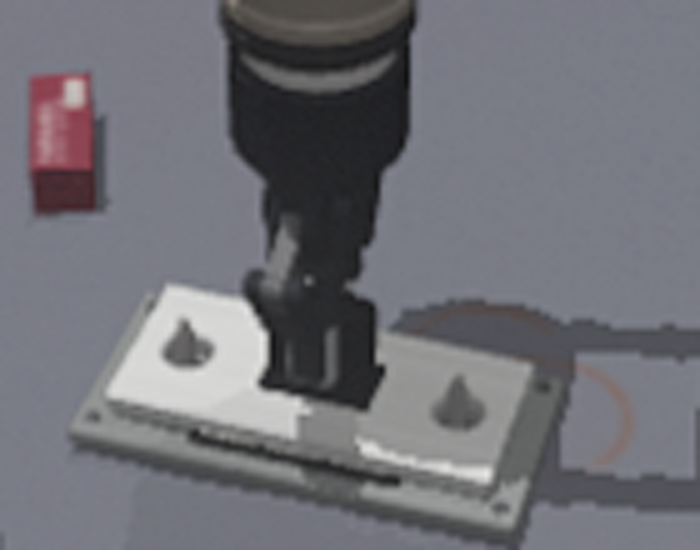

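Both pins stand up through the holes at (187,340) and (458,400) in the crop, and the plate rests on the slides (force changed to +5 N at z 59.4). Next I'll open, then retreat straight up.

```bash
python3 -m creep '[[0,0,0,0,0,0,22],[0,0,0,0,0,0,30],[0,0,0,0,0,0,45],[0,0,0,0,0,0,60],[0,0,0,0,0,0,75],[0,0,0,0,0,0,75]]'; python3 -m creep '[[0,0,0,0,0,-10,75],[0,0,0,0,0,-30,75],[0,0,0,0,0,-55,75],[0,0,0,0,0,-85,75],[0,0,0,0,0,-120,75],[0,0,0,0,0,-150,75],[0,0,0,0,0,-180,75],[0,0,0,0,0,-180,75]]'; python3 -m creep '[[0,0,0,-30,20,-180,75],[0,0,0,-70,60,-180,75],[0,0,0,-100,110,-180,75],[0,0,0,-130,160,-180,75],[0,0,0,-150,200,-180,75],[0,0,0,-150,200,-180,75]]' ;python3 - <<'E'
from h import *
for n in("top","side"):
    im=manip.read_camera(n)[:,:,::-1];cv2.imwrite(f"pics/{n}7.png",im)
    x,y=(200,130) if n=="top" else (170,140)
    cv2.imwrite(f"pics/{n}c7.png",cv2.resize(im[y:y+110,x:x+140],None,fx=5,fy=5,interpolation=2))
E
python3 go.py 563.6 31.2 59 -12.3
```

```text
t: 9.72
tcp_pos: [564.0, 31.1, 59.3]
tool_rot: [0.994, -0.107, -0.001, -0.001]
contact_force: [0.6, 0.3, -0.4]
opening: 75.1
t: 10.72
tcp_pos: [565.3, 30.9, 242.5]
tool_rot: [0.994, -0.107, 0.002, -0.001]
contact_force: [0.4, 0.1, -0.2]
opening: 75.0
t: 11.48
tcp_pos: [373.4, -134.0, 421.7]
tool_rot: [0.994, -0.108, 0.002, -0.0]
contact_force: [0.2, 0.2, -0.2]
opening: 74.3
t 11.575 pos [ 373.6 -134.4  421.8] yaw -12.52 tilt 0.27 F [ 1.  -0.2 -0. ] open 74.9
rot [-0.0008 -0.0047 -0.0039] shift [ 147.9 -202.5  363.7]
```

View pics/sidec7.png

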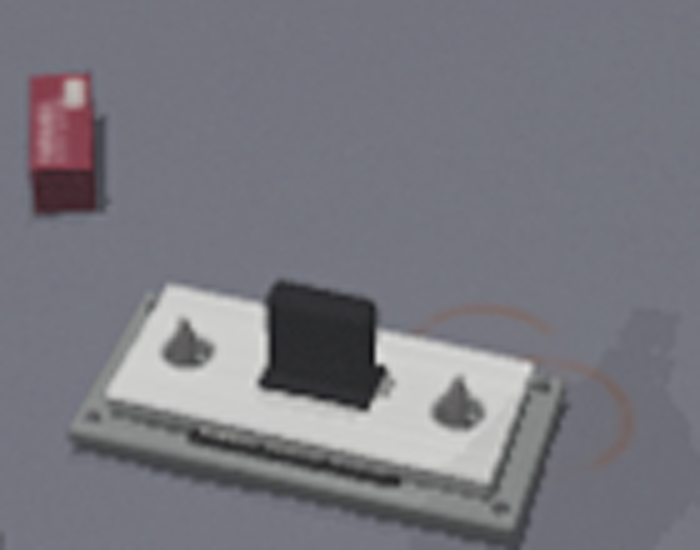

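View pics/topc7.png

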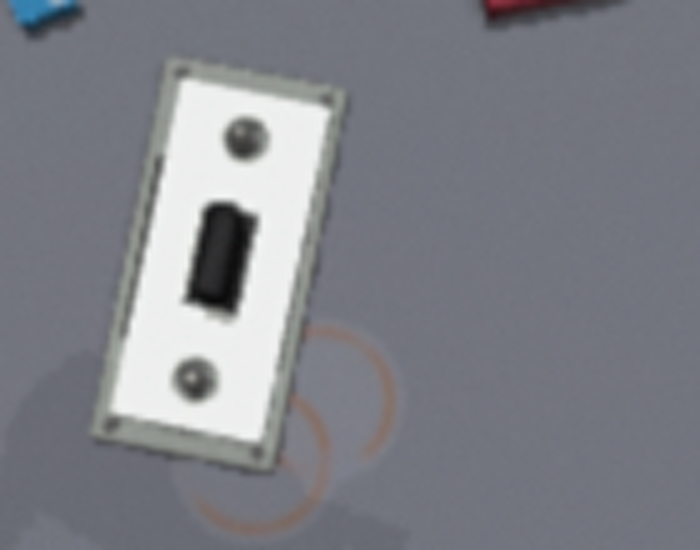

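Both views show the plate flat and centred on the press with both pins through. In the top crop the pins are at (246,137) and (194,380), inside their holes. The arm is clear, so I'm handing in.

```bash
python3 - <<'E'
from h import *
from m import quad
t=cv2.imread("pics/top7.png");s=cv2.imread("pics/side7.png")
w=lambda im:((im.min(2)>150)*255).astype(np.uint8)
a=onz("top",quad(w(t),(205,130,75,105)),29)[:,:2];b=onz("top",quad(w(t),(125,155,65,70)),8)[:,:2]
print("long",a.mean(0),"short",b.mean(0))
manip.close_job()
E
```

```text
long [565.78953261  31.21864919] short [551.07598643 264.48472022]
the job is handed in; nothing more can be done
```

I gripped the longer plate by its handle (17 mm opening on an 18 mm handle) and carried it level to the press. I lowered it over both pins to a handle height of 59.4 mm while still holding it. Then I let go, backed straight up and moved clear, finishing at about 11.6 s of the 42 s allowed.

**Final position:** in the last pictures both pins stand inside their holes and the plate lies flat on the slides. From the top view its centre is at (565.8, 31.2) mm. I measured the press centre at about (562.5, 30.5) mm, so the plate is about 3 mm off, within the 15 mm allowed. The yaw was −12.3° at release, against a press measurement of −11.5° to −12.9°.

**Shorter plate:** it did not move; the top view gives (551.1, 264.5) mm now against (550.9, 264.5) mm at the start.

**Checks that failed or disagreed:**
- My two-view outline measurement of the press failed because of a bad colour mask. I used the pin tips and the top-view outline instead.
- Two-view heights came out about 2–4 mm high: plate tops at 10–11 mm instead of 8, and the handle top at 62 mm instead of 58. I gripped at the text's height, 38 mm.
- Once the plate was held over the pins, the pictures showed it about 2.5 mm short in x, and I corrected that before lowering.

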